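# Hold the index plunger of a specimen turntable out of its hole

### The arm

A 6-joint arm with a two-finger parallel gripper is mounted at the origin on a cart in front of the work surface, level with it; the furniture and walls round the work are solid. World frame = base frame: x ahead of the robot, y to its left, z up, the work surface at z = 0. Lengths are in mm, angles in rad, forces in N, time in s.
With the tool pointing down it reaches from about 275 to 750 mm from the base axis. Payload 10.2 kg.
Tool frame: the origin (TCP) lies at the very end of the fingers, on their centre line; the grasp point (between the pads) lies 19 mm behind it (ctrl.grip_depth is the distance from the TCP to the grasp point, in mm); z points along the fingers, x is the direction in which the jaws open and shut, and the axes are right-handed (so a half turn about z gives the same grasp; the last joint's range is limited). The gripper opens to 85 mm and grips with 20 to 120 N. Pads are 22 mm wide; open, the fingers measure 114 mm over their backs; the gripper's body (76 mm by 85 mm) begins 54 mm behind the grasp point. The pads swing forward as they close: fully open they stand 13 mm farther back than shut.
Start: joints at [1.062, 0.313, 1.498, -0, 1.331, -0.223], TCP at [148.023, 503.706, 231.294] pointing down, gripper open.
Joint ranges: [-2.94, 2.94], [-0.97, 2.17], [0.19, 2.56], [-1.23, 4.37], [0.02, 3.11], [-2.88, 2.88]. Speed limits (rad/s): [2.39, 2.39, 3.01, 3.14, 3.14, 3.14].

### API

Orientations are given as a unit quaternion [w, x, y, z].
In Python, from rig import ctrl gives the robot as it stands.
- The arm moves only by the tool play_rows, never from a script. Its argument "motion" is a list of rows, each a list of 2 entries, a list of its own where there are three numbers: the shift along the tool's x, y, z in mm, then the turn, a rotation vector about the tool's x, y, z in degrees. A call has 1 to 20 rows; each row shifts and turns the commanded pose from where the row before left it, along the tool's axes as they then stand; what a row does not reach is not made up. A row lasts 1/12 s, in which the tool goes at most 41.7 mm and 7.16 degrees, less where a joint would pass 70% of its speed; a pose out of reach is approached as far as the arm can. A call with a gripper value outside its range is refused whole. "fingers" is the finger opening in mm, from 0 to 85.4, set as the call begins (left out, the last holds). The fingers move at their own pace and stop on an object; "squeeze" is the grip in N (left out, the last holds). Time passes only in rows, so rows that do not move let the fingers close. It gives the time, the measured TCP pose, the force and the opening at its end, in the units of the state.
- ctrl.sense(): the state, without advancing time (a new reading comes with each control period).
- ctrl.capture(name): name is "side" or "top" or "wrist"; returns the picture (384x512x3 uint8, red, green, blue); there is no depth.
- ctrl.get_calibration(name): a dict with "K" (3x3 intrinsics, pixels), "R" (3x3) and "t" (3): a world point X has camera coordinates R X + t; the wrist camera has in their place "tool_from_camera" (4x4, takes a point from camera to tool coordinates, whose origin is the TCP and whose axes are the tool frame's). Camera axes: x right, y down, z forward; pixel columns grow to the right and rows downward; lengths in mm; the calibration is good to about 2 mm. A picture is of the moment at which its call begins: read the wrist's pose just before it. get_calibration takes no time and is no camera call.
- ctrl.finish_job(): hands the job in, once; it reports no verdict.
Trained networks look in the newest picture that a camera, given by its name, has taken for a name from the list of things; names that differ only in an ending like _2 or _b are one class to them, and where a whole thing is asked for, a point or a joint stands for the part that bears it (a point fixed in the world has none). Each returns a list of dicts, best first, with "p" (0 to 1); they miss things now and then, are a little off and sometimes report something else, mostly with a low value. They report only what shows in the picture. A call takes as long as a camera call.
- ctrl.spot_in(camera, name): "position" ([column, row] as shares, 0 to 1, of the picture: columns of its width, rows of its height, amid what is visible of it).
The state is a dict: "time_s": time; "joints": joint angles; "dq": joint speeds; "tau": joint torques, N m; "eef_pos": TCP position; "ee_rot": TCP orientation; "force": force on the tool from outside, world axes, zero at the start; "wrist_torque": the same for the moment, N m; "grip_width": opening from 0.0 (shut) to 1.0 (fully open).
Only numpy, scipy, OpenCV 4.12 (cv2) and the standard library are available. Lean on these libraries where they do the work, as an engineer would, in place of code of your own. Each camera call takes 0.05 s, during which the arm holds its last target. There are 200 camera calls.

### The job

Swing the clear dust cover of the specimen turntable up and back until it rests open on its stop by itself. Then pull the black knob of the index plunger straight up as far as it will go, so that its pin stands clear of the hole in the table, and finish while still holding it there: I will then turn the table by hand to load the empty pocket. Do not turn the table yourself, and leave the things standing beside the instrument alone.

Things in the scene. Friction and masses are not known exactly. Their poses are not given: they have to be found in the camera images.
- changer: The fixed instrument: low cream base 144 mm deep (its x) by 210 mm wide (its y), dark grey deck 34 mm above the worktop. Origin: centre of its underside, on the worktop. Front is its -x side, with the cover's pull; the cover is hinged along the back (+x). A steel bracket on the deck at the -y side, 20 mm wide in x, top 56 mm above the worktop, carries the index plunger.
- cover (a joint): Angle of the clear dust cover (144 x 210 mm, 52 mm high, cream rim, about 0.35 kg) about its hinge: 0 shut over the turntable and plunger, 1.75 rad (100 degrees) fully open on its stop, leaning back. It swings freely: it falls shut when let go below about 1.2 rad and falls open onto the stop beyond that.
- hinge_mid (a point): Middle of the cover's hinge axis, which lies along the instrument's y at the back edge of the deck, 36 mm above the worktop, 72 mm behind the instrument's origin.
- pull_mid (a point): Centre of the cover's pull: a steel cross bar 34 mm long along the instrument's y and 14 mm thick, standing 24 mm out from the cover's front rim on a thin neck. It is 168 mm from the hinge axis; cover shut, it is 47 mm above the worktop. Pinched by its two end faces it can turn between the fingers as the cover swings. Moves with the cover.
- cover_shell: The clear cover itself with its pull. Origin on the hinge axis; shut, its axes are the instrument's (the pull lies at -x) and it reaches 52 mm above the hinge.
- plunger (a joint): Lift of the sprung index plunger in metres: 0 with the pin seated in the turntable's hole, 0.012 pulled up against its stop. The spring pulls it back with about 6 N at 0 and 12 N at 0.012; the pin leaves the hole at about 0.007.
- plunger_knob: The plunger with its round black ribbed knob, 26 mm across and 16 mm high, axis vertical; it slides straight up. Shut under the cover; seated, the knob spans 62 to 78 mm above the worktop. Origin on the axis, 12.5 mm below the middle of the knob.
- knob_mid (a point): Middle of the black knob, on the plunger's axis, 70 mm above the worktop when seated: over the instrument's x = 0, y = -27 mm. There is free room to both sides of it along the instrument's x (the nearest mount's edge is 27 mm from the knob's axis, towards +x and +y).
- turntable (a joint): Angle of the aluminium turntable, 0 at the start, where the index pin locks it; with the pin out it turns freely about the vertical. It is 130 mm across, its centre 30 mm to the instrument's +y, its top 44 mm above the worktop; three of its four pockets hold black mounts 30 mm across, up to 62 mm above the worktop.
- waiting_mount: Bystander: loose black specimen mount, 30 mm across and 16 mm high, on the worktop at the instrument's -y side. Origin: centre of its underside.
- vial: Bystander: upright sample vial, 22 mm across and 52 mm high, on the worktop at the instrument's -y side. Origin: centre of its underside.
- dish: Bystander: covered glass dish, 59 mm across and 14 mm high, on the worktop at the instrument's +y side. Origin: centre of its underside.

How it is judged:
By the outcome, as a careful person would: the job done as asked, in the order asked, and still so for the second after the job is handed in, while the arm keeps its last pose, push and grip.
It also fails if it takes over 51 s, if anything falls off the work surface, if the arm or the gripper's body presses on something with over 40 N, if the wrist force passes 120 N, or if a joint passes its speed limit or range.

## Working session

There is one attempt and no reset: what is moved stays moved. The work goes in short steps, Python scripts to look and compute and a tool call to move; the robot and the scene stay as the last step left them, time stands still between calls to the robot, and variables do not carry over. Pictures are saved under pics/ and viewed, about 8 in all and at most 12, crops included, and the job is handed in when it is done.

Besides the shell and the picture viewer there is one more tool, called after "Request:" in YAML: its name, and indented under it one key for each argument. play_rows: Moves the arm, as the interface text tells. Its arguments: {"type":"object","properties":{"motion":{"type":"array"},"fingers":{"type":"number"},"squeeze":{"type":"number"}},"required":["motion"]}

```bash
ls; mkdir -p pics
python3 - <<'E'
from rig import ctrl
import cv2,numpy as np
s=ctrl.sense();print(s['time_s'],s['eef_pos'],s['ee_rot'],s['force'],s['grip_width'],ctrl.grip_depth)
for c in ['side','top']:
    im=ctrl.capture(c);cv2.imwrite(f'pics/{c}0.png',im[:,:,::-1])
    cal=ctrl.get_calibration(c);print(c,{k:np.round(v,3).tolist() for k,v in cal.items()})
    for n in ['changer','pull_mid','hinge_mid','knob_mid','cover_shell','turntable','waiting_mount','vial','dish']:
        print(n,[(np.round(np.array(d['position'])*[512,384],1).tolist(),round(d['p'],2)) for d in ctrl.spot_in(c,n)[:2]])
print(ctrl.sense()['time_s'])
a=cv2.imread('pics/side0.png');b=cv2.imread('pics/top0.png')
cv2.imwrite('pics/top0b.png',cv2.resize(b,(768,576)));cv2.imwrite('pics/side0b.png',cv2.resize(a,(768,576)))
E
```

```text
pics
0.0 [147.90666723 503.46223306 230.71531787] [ 2.81749865e-04  8.00602597e-01  5.99195323e-01 -6.05999350e-04] [-0.3726588  -0.48848985 -0.13079074] 1.0017512898695342 18.700000000000003
side {'K': [[466.222, 0.0, 257.629], [0.0, 466.222, 179.306], [0.0, 0.0, 1.0]], 'R': [[0.96, -0.28, 0.015], [-0.162, -0.599, -0.784], [0.228, 0.75, -0.621]], 't': [-372.907, 326.66, 547.504]}
changer [([250.7, 192.5], 0.65)]
pull_mid [([247.6, 186.1], 0.9)]
hinge_mid [([252.7, 191.2], 0.94)]
knob_mid []
cover_shell [([251.2, 184.5], 0.93), ([251.2, 193.0], 0.16)]
turntable []
waiting_mount [([271.0, 257.9], 0.78)]
vial [([305.1, 240.4], 0.8), ([248.7, 185.2], 0.44)]
dish [([250.3, 185.4], 0.4)]
top {'K': [[466.48, 0.0, 250.064], [0.0, 466.48, 189.426], [0.0, 0.0, 1.0]], 'R': [[-0.001, -1.0, -0.029], [-0.994, 0.004, -0.112], [0.112, 0.029, -0.993]], 't': [347.508, 484.626, 880.824]}
changer [([262.7, 195.8], 0.87)]
pull_mid [([257.8, 199.6], 0.76)]
hinge_mid [([257.4, 197.6], 0.58), ([173.8, 200.6], 0.22)]
knob_mid []
cover_shell [([255.4, 197.5], 0.91)]
turntable []
waiting_mount [([330.4, 203.8], 0.61)]
vial [([330.5, 203.9], 0.55), ([333.3, 169.8], 0.48)]
dish [([174.2, 201.7], 0.67)]
1.0
```

View pics/top0b.png

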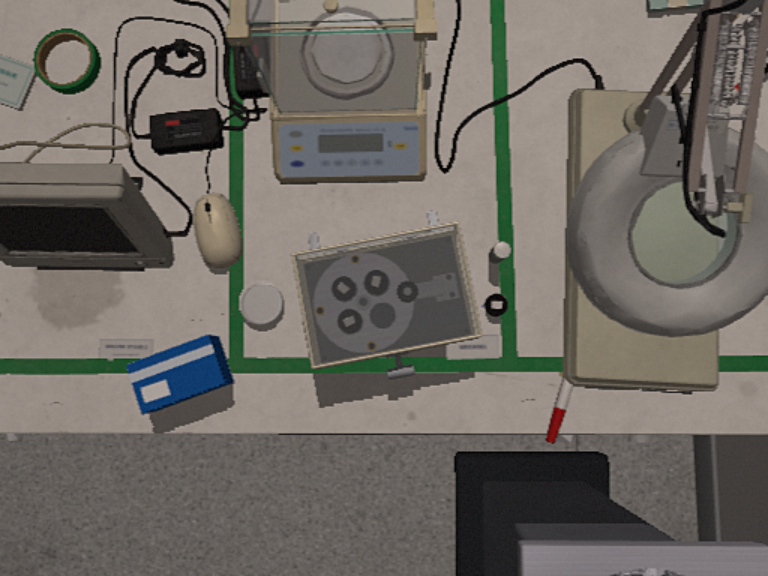

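View pics/side0b.png

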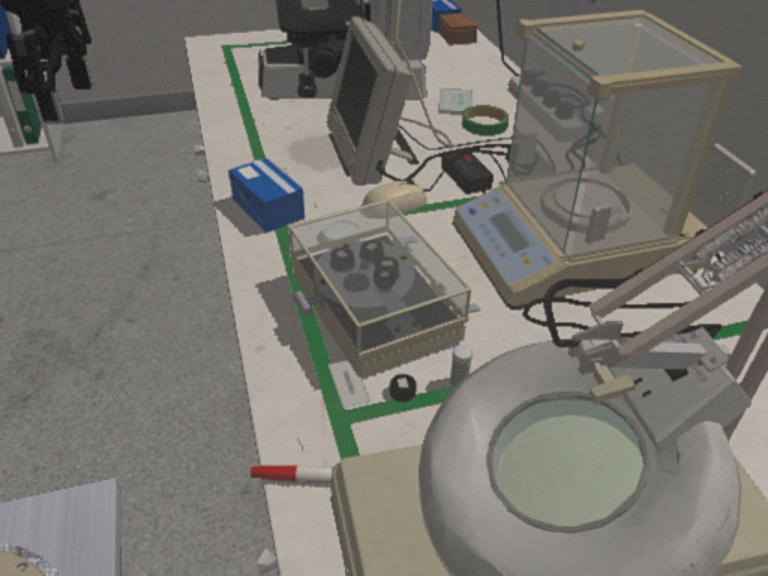

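The top view shows the instrument turned about 10°, with the pull at about (400,372) and the knob at (407,291) in the enlarged picture. The side view shows the cover's top corners at (290,228), (389,203), (469,290) and (358,324). I'll fit the pose from these.

```bash
cat > h.py <<'E'
import numpy as np
from rig import ctrl
from scipy.optimize import least_squares
from scipy.spatial.transform import Rotation as Rn
def proj(c,X):
    k=ctrl.get_calibration(c);p=(np.array(k['R'])@np.atleast_2d(X).T).T+np.array(k['t']).ravel()
    q=p@np.array(k['K']).T;return q[:,:2]/q[:,2:]
def back(c,px,z):
    k=ctrl.get_calibration(c);R=np.array(k['R']);t=np.array(k['t']).ravel()
    d=R.T@np.linalg.inv(k['K'])@[px[0],px[1],1];o=-R.T@t
    return o+d*(z-o[2])/d[2]
def world(p,L):
    c,s=np.cos(p[2]),np.sin(p[2]);L=np.atleast_2d(L)
    return np.c_[p[0]+c*L[:,0]-s*L[:,1],p[1]+s*L[:,0]+c*L[:,1],L[:,2]]
def tool():
    s=ctrl.sense();q=s['ee_rot'];return s,np.array(s['eef_pos']),Rn.from_quat([q[1],q[2],q[3],q[0]])
E
python3 - <<'E'
from h import *
L=np.array([[-168+72,0,47],[72,105,88],[72,-105,88],[-72,-105,88],[-72,105,88]])
T=np.array([[400,372],[293,255],[457,224],[481,336],[314,367]])/1.5
S=np.array([[302,300],[389,203],[469,290],[358,324],[290,228]])/1.5
kn=[[0,-27,78]];kt=np.array([[407,291]])/1.5
def f(p,w=(1,1)):
    X=world(p,L);return np.r_[w[0]*(proj('top',X)-T).ravel(),w[1]*(proj('side',X)-S).ravel()]
for w in [(1,1),(1,0),(0,1)]:
    r=least_squares(f,[500,0,.2],args=(w,),loss='soft_l1',x_scale=[100,100,1]);print(r.x);print(np.round(r.fun.reshape(-1,2),1).tolist())
    if w==(1,1):
        p=r.x;np.save('pose.npy',p);print('knob',world(p,kn),proj('top',world(p,kn))-kt)
        print('pull',world(p,L[:1]),'hinge',world(p,[[72,0,36]]))
for n,px,z in [('mount',[330.4,203.8],16),('vial',[333.5,167],52),('dish',[174.2,201.7],14)]: print(n,back('top',px,z))
s,P,R=tool();print(R.as_matrix().round(3).tolist())
E
```

```text
[4.67515861e+02 3.31177400e+02 1.78684673e-01]
[[0.2, -0.6], [-0.6, -2.1], [1.6, -2.0], [0.9, 0.1], [-1.5, 0.2], [-0.4, 2.1], [-0.6, -2.7], [0.8, -0.6], [-1.6, 1.5], [-1.7, -2.1]]
knob [[472.31471534 304.60728543  78.        ]] [[ 0.52597916 -0.39150769]]
pull [[373.04434197 314.11480725  47.        ]] hinge [[538.36950041 343.97434488  36.        ]]
[4.65941578e+02 3.31798737e+02 1.87406266e-01]
[[0.3, 0.1], [-1.2, -0.7], [0.9, -1.5], [0.8, 0.4], [-1.5, 1.5], [-0.0, 0.0], [-0.0, -0.0], [0.0, -0.0], [-0.0, 0.0], [-0.0, -0.0]]
[4.68937307e+02 3.31445905e+02 1.72885572e-01]
[[-0.0, -0.0], [-0.0, -0.0], [0.0, -0.0], [0.0, -0.0], [-0.0, -0.0], [0.3, 1.7], [0.4, -2.8], [1.3, -0.6], [-1.2, 1.2], [-0.7, -2.5]]
mount [458.06769431 188.05546595  16.        ]
vial [525.81007707 185.87850825  52.        ]
dish [463.40495822 498.77400961  14.        ]
[[0.282, 0.959, -0.0], [0.959, -0.282, -0.0], [-0.0, -0.0, -1.0]]
```

Request:
play_rows:
  motion:
    - [[0,0,5],[0,0,-3.3]]
    - [[0,0,8],[0,0,-3.3]]
    - [[0,0,8],[0,0,-3.3]]
    - [[0,0,8],[0,0,-3.3]]
    - [[0,0,8],[0,0,-3.3]]
    - [[0,0,8],[0,0,-3.3]]
    - [[0,0,8],[0,0,-3.3]]
    - [[0,0,5],[0,0,-3.3]]
    - [[-19,16,0],[0,0,0]]
    - [[-19,16,0],[0,0,0]]
    - [[-19,16,0],[0,0,0]]
    - [[-19,16,0],[0,0,0]]
    - [[-19,16,0],[0,0,0]]
    - [[-19,16,0],[0,0,0]]
    - [[-19,16,0],[0,0,0]]
    - [[-19,16,0],[0,0,0]]
    - [[-19,15,0],[0,0,0]]
    - [[-19,15,0],[0,0,0]]
    - [[-19,15,0],[0,0,0]]
    - [[-10,8,0],[0,0,0]]
  fingers: 60
  squeeze: 40

```text
time_s: 2.67
eef_pos: [366.0, 318.1, 173.4]
ee_rot: [0.0, 0.643, 0.766, 0.0]
force: [-0.6, 0.6, 0.8]
grip_width: 0.703
```

```bash
cat >> h.py <<'E'
def off(target,zyaw=None):
    s,P,R=tool();d=R.inv().apply(np.array(target)-P);M=R.as_matrix()
    print('t',round(s['time_s'],2),'tcp',P.round(1),'toolshift',d.round(1),'F',np.round(s['force'],1),'grip',round(s['grip_width']*85.4,1),'toolx yaw',np.degrees(np.arctan2(M[1,0],M[0,0])).round(1),'z',M[:,2].round(3))
E
python3 - <<'E'
from h import *
import cv2
p=np.load('pose.npy');off([373,314,31])
s,P,R=tool();im=ctrl.capture('wrist');k=ctrl.get_calibration('wrist')
T=np.array(k['tool_from_camera']);K=np.array(k['K'])
im=im[:,:,::-1].copy()
def pw(X):
    X=R.inv().apply(np.atleast_2d(X)-P);X=(X-T[:3,3])@T[:3,:3];q=X@K.T;return q[:,:2]/q[:,2:]
for L in [[-96,0,47],[-96,17,47],[-96,-17,47],[0,-27,78],[-72,105,88],[-72,-105,88]]:
    u=pw(world(p,[L]))[0];print(L,u.round(0));cv2.circle(im,tuple(int(v) for v in u),3,(0,0,255),1)
for n in ['pull_mid','knob_mid']: print(n,[(np.round(np.array(d['position'])*[512,384],1).tolist(),round(d['p'],2)) for d in ctrl.spot_in('wrist',n)[:2]])
cv2.imwrite('pics/w1.png',cv2.resize(im,(768,576)))
E
```

```text
t 2.67 tcp [366.  318.1 173.4] toolshift [ -5.2   6.1 142.4] F [-0.6  0.6  0.8] grip 60.0 toolx yaw 99.9 z [ 0.001 -0.    -1.   ]
[-96, 0, 47] [253. 190.]
[-96, 17, 47] [272. 190.]
[-96, -17, 47] [234. 190.]
[0, -27, 78] [223. 305.]
[-72, 105, 88] [387. 232.]
[-72, -105, 88] [119. 234.]
pull_mid [([256.0, 255.8], 0.94)]
knob_mid []
```

View pics/w1.png

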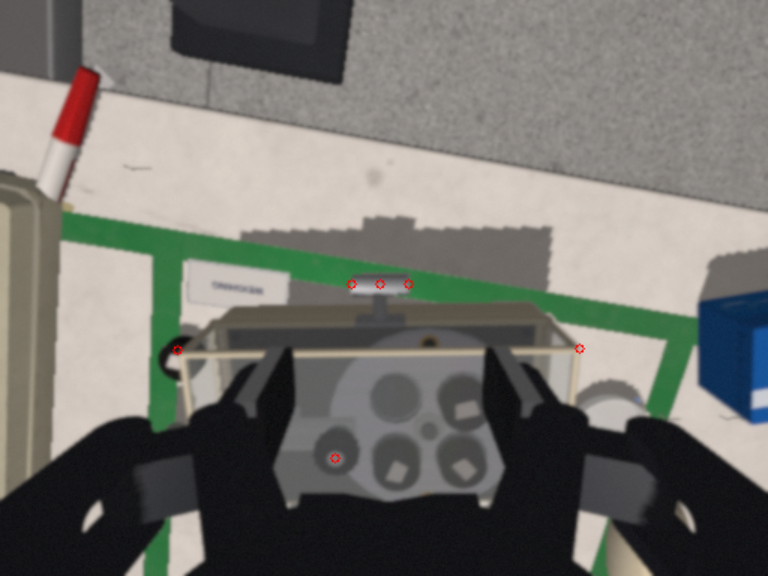

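The wrist picture shows the pull at (380,287), 2 px from my prediction. The corners and knob (335,458) also line up, so the fit is good. Next: lower and pinch.

Request:
play_rows:
  motion:
    - [[-2.5,3,6],[0,0,0]]
    - [[-2.5,4,14],[0,0,0]]
    - [[0,0,18],[0,0,0]]
    - [[0,0,18],[0,0,0]]
    - [[0,0,18],[0,0,0]]
    - [[0,0,18],[0,0,0]]
    - [[0,0,18],[0,0,0]]
    - [[0,0,14],[0,0,0]]
    - [[0,0,10],[0,0,0]]
    - [[0,0,8],[0,0,0]]
    - [[0,0,0],[0,0,0]]
    - [[0,0,0],[0,0,0]]

```text
time_s: 3.82
eef_pos: [372.1, 316.1, 31.4]
ee_rot: [-0.0, 0.642, 0.766, 0.0]
force: [0.0, 0.2, 0.0]
grip_width: 0.709
```

Request:
play_rows:
  motion:
    - [[0,0,0],[0,0,0]]
    - [[0,0,0],[0,0,0]]
    - [[0,0,0],[0,0,0]]
    - [[0,0,0],[0,0,0]]
    - [[0,0,0],[0,0,0]]
    - [[0,0,0],[0,0,0]]
    - [[0,0,0],[0,0,0]]
    - [[0,0,0],[0,0,0]]
  fingers: 20
  squeeze: 35

```text
time_s: 4.48
eef_pos: [372.7, 314.6, 32.4]
ee_rot: [0.001, 0.642, 0.766, -0.001]
force: [-0.0, -11.9, 8.7]
grip_width: 0.392
```

Run:
```python
from h import *
p=np.load('pose.npy');off([373,314,31])
# arc from the current grasp: pull angle a0 above horizontal, radius 168; steps of swing along tool axes (y=instr +x, z=down)
a0=np.arctan2(11,167.6)
th=np.radians([0,2,5]+list(range(10,96,5)))
x=-168*np.cos(a0+th);z=168*np.sin(a0+th)
for t,dx,dz in zip(np.degrees(th[1:]),np.diff(x),np.diff(z)): print(round(t),round(dx,1),round(-dz,1))
```

```text
t 4.48 tcp [372.7 314.6  32.4] toolshift [-0.7  0.1  1.4] F [ -0.  -11.9   8.7] grip 33.4 toolx yaw 100.1 z [ 0.001 -0.002 -1.   ]
2 0.5 -5.8
5 1.1 -8.7
10 2.9 -14.4
15 4.1 -14.1
20 5.3 -13.7
25 6.5 -13.1
30 7.6 -12.5
35 8.7 -11.8
40 9.7 -11.0
45 10.6 -10.1
50 11.4 -9.2
55 12.2 -8.1
60 12.9 -7.0
65 13.4 -5.9
70 13.9 -4.7
75 14.2 -3.5
80 14.5 -2.2
85 14.6 -1.0
90 14.7 0.3
95 14.6 1.6
```

Request:
play_rows:
  motion:
    - [[-0.7,0.2,-3],[0,0,0]]
    - [[-0.7,0.3,-3],[0,0,0]]
    - [[0,0.5,-4.3],[0,0,0]]
    - [[0,0.6,-4.4],[0,0,0]]
    - [[0,1.4,-7.2],[0,0,0]]
    - [[0,1.5,-7.2],[0,0,0]]
    - [[0,2,-7.1],[0,0,0]]
    - [[0,2.1,-7],[0,0,0]]
    - [[0,2.6,-6.9],[0,0,0]]
    - [[0,2.7,-6.8],[0,0,0]]
    - [[0,3.2,-6.6],[0,0,0]]
    - [[0,3.3,-6.5],[0,0,0]]
    - [[0,3.7,-6.3],[0,0,0]]
    - [[0,3.9,-6.2],[0,0,0]]
    - [[0,4.3,-6],[0,0,0]]
    - [[0,4.4,-5.8],[0,0,0]]

```text
time_s: 5.82
eef_pos: [408.6, 321.2, 126.2]
ee_rot: [-0.0, 0.643, 0.766, -0.0]
force: [-1.1, 4.4, -3.8]
grip_width: 0.385
```

Run:
```python
from h import *
p=np.load('pose.npy');a=np.arctan2(11,167.6)+np.radians(35)
# expected tcp: start (372.5,315,32) + arc
d=-168*np.cos(a)+167.6
off([373+d*np.cos(p[2]),314.4+d*np.sin(p[2]),32+168*np.sin(a)-11])
```

```text
t 5.82 tcp [408.6 321.2 126.2] toolshift [-0.4  0.3 -0. ] F [-1.1  4.4 -3.8] grip 32.9 toolx yaw 100.0 z [-0.001  0.    -1.   ]
```

Request:
play_rows:
  motion:
    - [[0,4.8,-5.5],[0,0,0]]
    - [[0,4.9,-5.5],[0,0,0]]
    - [[0,5.2,-5.1],[0,0,0]]
    - [[0,5.4,-5],[0,0,0]]
    - [[0,5.6,-4.7],[0,0,0]]
    - [[0,5.8,-4.5],[0,0,0]]
    - [[0,6,-4.2],[0,0,0]]
    - [[0,6.2,-3.9],[0,0,0]]
    - [[0,6.4,-3.6],[0,0,0]]
    - [[0,6.5,-3.4],[0,0,0]]
    - [[0,6.7,-3.1],[0,0,0]]
    - [[0,6.7,-2.8],[0,0,0]]
    - [[0,6.9,-2.5],[0,0,0]]
    - [[0,7,-2.2],[0,0,0]]
    - [[0,7.1,-1.9],[0,0,0]]
    - [[0,7.1,-1.6],[0,0,0]]
    - [[0,7.2,-1.2],[0,0,0]]
    - [[0,7.3,-1],[0,0,0]]

```text
time_s: 7.32
eef_pos: [519.6, 342.1, 188.3]
ee_rot: [-0.001, 0.642, 0.766, 0.001]
force: [-2.8, 10.2, 1.5]
grip_width: 0.386
```

Run:
```python
from h import *
import cv2
p=np.load('pose.npy');a=np.arctan2(11,167.6)+np.radians(80)
d=-168*np.cos(a)+167.6
off([373+d*np.cos(p[2]),314.4+d*np.sin(p[2]),32+168*np.sin(a)-11])
cv2.imwrite('pics/s2.png',cv2.resize(ctrl.capture('side')[:,:,::-1],(768,576)))
```

```text
t 7.32 tcp [519.6 342.1 188.3] toolshift [-1.2  0.2  0.3] F [-2.8 10.2  1.5] grip 33.0 toolx yaw 100.1 z [-0.     0.003 -1.   ]
```

View pics/s2.png

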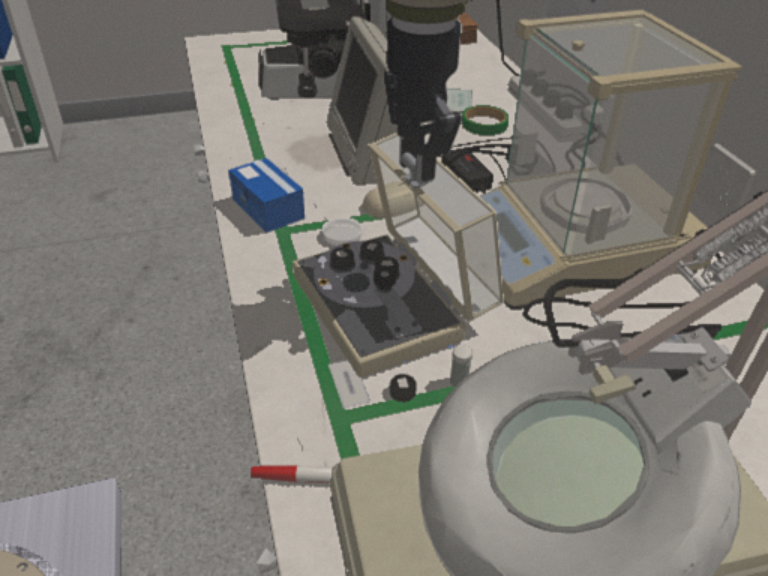

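The cover is held at about 80°, with the pull at (412,165) between the fingers. Next I bring it to about 97° and release.

Request:
play_rows:
  motion:
    - [[0.5,7.2,-0.7],[0,0,0]]
    - [[0.5,7.3,-0.3],[0,0,0]]
    - [[0,7.3,0],[0,0,0]]
    - [[0,7.3,0.3],[0,0,0]]
    - [[0,7.3,0.6],[0,0,0]]
    - [[0,7.3,1],[0,0,0]]
    - [[0,4.5,0.8],[0,0,0]]
    - [[0,0,0],[0,0,0]]
    - [[0,0,0],[0,0,0]]

```text
time_s: 8.12
eef_pos: [567.4, 351.2, 187.2]
ee_rot: [-0.0, 0.642, 0.766, 0.002]
force: [-0.7, 7.5, 4.1]
grip_width: 0.386
```

Request:
play_rows:
  motion:
    - [[0,0,0],[0,0,0]]
    - [[0,0,0],[0,0,0]]
    - [[0,0,0],[0,0,0]]
    - [[0,0,0],[0,0,0]]
    - [[0,0,0],[0,0,0]]
    - [[0,0,0],[0,0,0]]
    - [[0,0,-8],[0,0,0]]
    - [[0,0,-14],[0,0,0]]
    - [[0,0,-14],[0,0,0]]
    - [[0,0,-14],[0,0,0]]
    - [[0,0,-5],[0,0,0]]
  fingers: 60

```text
time_s: 9.03
eef_pos: [567.4, 350.1, 243.5]
ee_rot: [0.001, 0.643, 0.766, 0.002]
force: [-0.2, 0.8, 0.7]
grip_width: 0.702
```

Run:
```python
from h import *
p=np.load('pose.npy')
off(world(p,[[0,-27,115]])[0])
```

```text
t 9.03 tcp [567.4 350.1 243.5] toolshift [ -28.3 -102.   128.1] F [-0.2  0.8  0.7] grip 60.0 toolx yaw 100.0 z [ 0.004  0.001 -1.   ]
```

Request:
play_rows:
  motion:
    - [[-3,-12,0],[0,0,0]]
    - [[-6,-20,0],[0,0,0]]
    - [[-6,-20,0],[0,0,0]]
    - [[-6,-20,0],[0,0,0]]
    - [[-5,-20,0],[0,0,0]]
    - [[-2,-10,0],[0,0,3]]
    - [[0,0,0],[0,0,6.5]]
    - [[0,0,0],[0,0,6.5]]
    - [[0,0,0],[0,0,6.5]]
    - [[0,0,0],[0,0,6.5]]
    - [[0,0,0],[0,0,6.5]]
    - [[0,0,0],[0,0,6.5]]
    - [[0,0,0],[0,0,6.5]]
    - [[0,0,0],[0,0,6.5]]
    - [[0,0,0],[0,0,6.5]]
    - [[0,0,0],[0,0,6.5]]
    - [[0,0,0],[0,0,6.5]]
    - [[0,0,0],[0,0,6.5]]
    - [[0,0,0],[0,0,6]]
    - [[0,0,0],[0,0,3]]
  fingers: 50

```text
time_s: 10.7
eef_pos: [471.3, 304.5, 240.6]
ee_rot: [0.0, 0.996, 0.085, -0.0]
force: [1.0, 0.4, 0.7]
grip_width: 0.584
```

Request:
play_rows:
  motion:
    - [[0,0,8],[0,0,0]]
    - [[0,0,16],[0,0,0]]
    - [[0,0,20],[0,0,0]]
    - [[0,0,20],[0,0,0]]
    - [[0,0,10],[0,0,0]]
    - [[0,0,0],[0,0,0]]

```text
time_s: 11.2
eef_pos: [470.3, 304.1, 164.2]
ee_rot: [0.001, 0.996, 0.088, -0.002]
force: [0.3, 1.2, -0.3]
grip_width: 0.586
```

Run:
```python
from h import *
import cv2
p=np.load('pose.npy')
off(world(p,[[0,-27,57]])[0])
s,P,R=tool();im=ctrl.capture('wrist');k=ctrl.get_calibration('wrist')
T=np.array(k['tool_from_camera']);K=np.array(k['K'])
im=im[:,:,::-1].copy()
def pw(X):
    X=R.inv().apply(np.atleast_2d(X)-P);X=(X-T[:3,3])@T[:3,:3];q=X@K.T;return q[:,:2]/q[:,2:]
u=pw(world(p,[[0,-27,78]]))[0];print(u)
for n in ['knob_mid','plunger_knob']: print(n,[(np.round(np.array(d['position'])*[512,384],1).tolist(),round(d['p'],2)) for d in ctrl.spot_in('wrist',n)[:2]])
a=np.linspace(0,2*np.pi,24)
for v in pw(world(p,np.c_[13*np.cos(a),-27+13*np.sin(a),78+0*a])): cv2.circle(im,tuple(int(x) for x in v),1,(0,0,255),-1)
cv2.imwrite('pics/w2.png',cv2.resize(im,(768,576)))
cv2.imwrite('pics/t2.png',cv2.resize(ctrl.capture('side')[80:260,140:380,::-1],(768,576)))
for n in ['knob_mid']: print(n,[(np.round(np.array(d['position'])*[512,384],1).tolist(),round(d['p'],2)) for d in ctrl.spot_in('side',n)[:2]],proj('side',world(p,[[0,-27,70]])))
```

```text
t 11.2 tcp [470.3 304.1 164.2] toolshift [  2.6  -0.2 107.2] F [ 0.3  1.2 -0.3] grip 50.1 toolx yaw 10.1 z [-0.004 -0.002 -1.   ]
[262.34229025 194.94747444]
knob_mid [([261.3, 193.2], 0.57), ([259.4, 195.7], 0.49)]
plunger_knob [([261.1, 190.2], 0.7)]
knob_mid [([256.4, 186.2], 0.44)] [[255.60731589 186.27396706]]
```

View pics/w2.png

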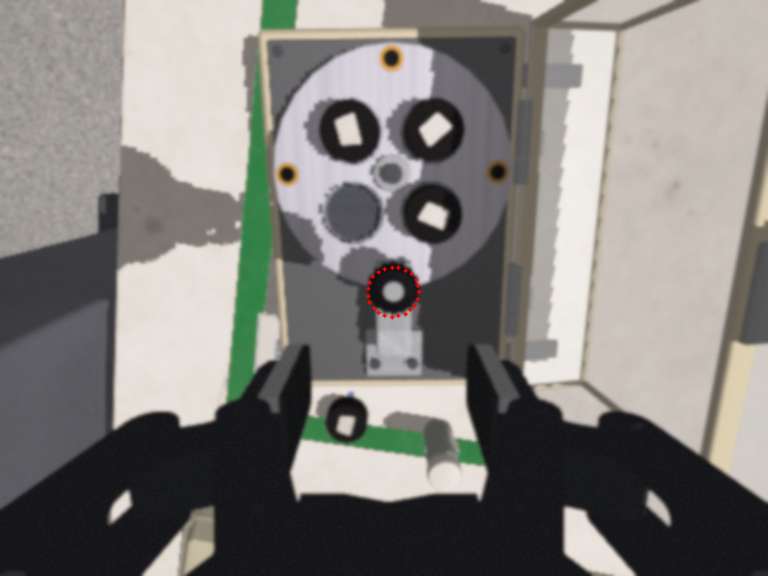

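View pics/t2.png

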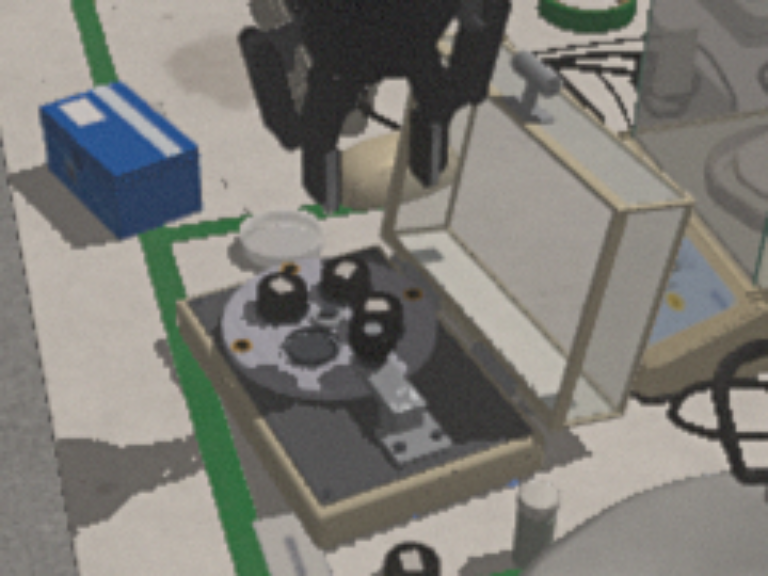

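The cover leans open on its stop with the pull standing free, at (535,75) in the side crop. The knob at (393,291) in the wrist picture sits exactly in the predicted circle. Next: descend and grip it along the instrument's x.

Request:
play_rows:
  motion:
    - [[1.3,0,6],[0,0,0]]
    - [[1.3,0,14],[0,0,0]]
    - [[0,0,18],[0,0,0]]
    - [[0,0,18],[0,0,0]]
    - [[0,0,15],[0,0,0]]
    - [[0,0,12],[0,0,0]]
    - [[0,0,10],[0,0,0]]
    - [[0,0,8],[0,0,0]]
    - [[0,0,6],[0,0,0]]
    - [[0,0,0],[0,0,0]]
    - [[0,0,0],[0,0,0]]
  fingers: 44

```text
time_s: 12.37
eef_pos: [474.1, 305.0, 59.8]
ee_rot: [-0.0, 0.996, 0.087, 0.0]
force: [0.6, -0.0, 0.3]
grip_width: 0.518
```

Run:
```python
from h import *
p=np.load('pose.npy')
off(world(p,[[0,-27,57]])[0])
```

```text
t 12.37 tcp [474.1 305.   59.8] toolshift [-1.8  0.1  2.8] F [ 0.6 -0.   0.3] grip 44.3 toolx yaw 10.0 z [ 0.  0. -1.]
```

Request:
play_rows:
  motion:
    - [[-1,0,2],[0,0,0]]
    - [[0,0,1],[0,0,0]]
    - [[0,0,0],[0,0,0]]
    - [[0,0,0],[0,0,0]]
    - [[0,0,0],[0,0,0]]
    - [[0,0,0],[0,0,0]]
    - [[0,0,0],[0,0,0]]
    - [[0,0,0],[0,0,0]]
    - [[0,0,0],[0,0,0]]
  fingers: 10
  squeeze: 30

```text
time_s: 13.12
eef_pos: [472.2, 304.8, 57.5]
ee_rot: [0.0, 0.996, 0.088, -0.001]
force: [-6.4, -2.3, 9.4]
grip_width: 0.289
```

Request:
play_rows:
  motion:
    - [[-0.6,0,0],[0,0,0]]
    - [[0,0,0],[0,0,0]]
    - [[0,0,0],[0,0,0]]
    - [[0,0,-1],[0,0,0]]
    - [[0,0,-1],[0,0,0]]
    - [[0,0,-1],[0,0,0]]
    - [[0,0,-1],[0,0,0]]
    - [[0,0,-1],[0,0,0]]
    - [[0,0,-1],[0,0,0]]
    - [[0,0,-1],[0,0,0]]
    - [[0,0,-1],[0,0,0]]
    - [[0,0,0],[0,0,0]]
    - [[0,0,0],[0,0,0]]
  squeeze: 75

```text
time_s: 14.2
eef_pos: [472.1, 304.7, 64.4]
ee_rot: [0.0, 0.996, 0.087, -0.0]
force: [-0.5, 2.1, -9.4]
grip_width: 0.271
```

Request:
play_rows:
  motion:
    - [[0,0,-1],[0,0,0]]
    - [[0,0,-1],[0,0,0]]
    - [[0,0,-1],[0,0,0]]
    - [[0,0,0],[0,0,0]]
    - [[0,0,0],[0,0,0]]

```text
time_s: 14.62
eef_pos: [472.1, 304.7, 67.5]
ee_rot: [0.0, 0.996, 0.087, -0.0]
force: [-1.3, 2.6, -11.7]
grip_width: 0.273
```

Request:
play_rows:
  motion:
    - [[0,0,-1],[0,0,0]]
    - [[0,0,-1],[0,0,0]]
    - [[0,0,0],[0,0,0]]
    - [[0,0,0],[0,0,0]]

```text
time_s: 14.95
eef_pos: [472.1, 304.7, 69.5]
ee_rot: [0.0, 0.996, 0.087, -0.0]
force: [-1.5, 3.1, -12.6]
grip_width: 0.274
```

Request:
play_rows:
  motion:
    - [[0,0,-1],[0,0,0]]
    - [[0,0,0],[0,0,0]]
    - [[0,0,0],[0,0,0]]

```text
time_s: 15.2
eef_pos: [472.1, 304.7, 70.0]
ee_rot: [0.0, 0.996, 0.087, -0.0]
force: [0.8, 4.1, -19.1]
grip_width: 0.273
```

Request:
play_rows:
  motion:
    - [[0,0,-1],[0,0,0]]
    - [[0,0,0],[0,0,0]]
    - [[0,0,0],[0,0,0]]

```text
time_s: 15.45
eef_pos: [472.0, 304.7, 70.1]
ee_rot: [0.0, 0.996, 0.087, -0.001]
force: [4.0, 6.2, -28.9]
grip_width: 0.272
```

The stop is reached: the force jumps while the height stays at 70. I'll ease off slightly and hold.

Request:
play_rows:
  motion:
    - [[0,0,0.7],[0,0,0]]
    - [[0,0,0],[0,0,0]]
    - [[0,0,0],[0,0,0]]
    - [[0,0,0],[0,0,0]]
    - [[0,0,0],[0,0,0]]
    - [[0,0,0],[0,0,0]]
    - [[0,0,0],[0,0,0]]
    - [[0,0,0],[0,0,0]]
    - [[0,0,0],[0,0,0]]
    - [[0,0,0],[0,0,0]]
    - [[0,0,0],[0,0,0]]
    - [[0,0,0],[0,0,0]]
  squeeze: 85

```text
time_s: 16.45
eef_pos: [472.1, 304.7, 70.1]
ee_rot: [0.0, 0.996, 0.087, -0.0]
force: [2.2, 5.5, -22.4]
grip_width: 0.271
```

Run:
```python
from h import *
import cv2
off([472,304.7,70])
cv2.imwrite('pics/s3.png',cv2.resize(ctrl.capture('side')[80:260,140:380,::-1],(768,576)))
cv2.imwrite('pics/w3.png',cv2.resize(ctrl.capture('wrist')[:,:,::-1],(768,576)))
```

```text
t 16.45 tcp [472.1 304.7  70.1] toolshift [-0.1 -0.   0.1] F [  2.2   5.5 -22.4] grip 23.2 toolx yaw 10.0 z [-0.001 -0.    -1.   ]
```

View pics/s3.png

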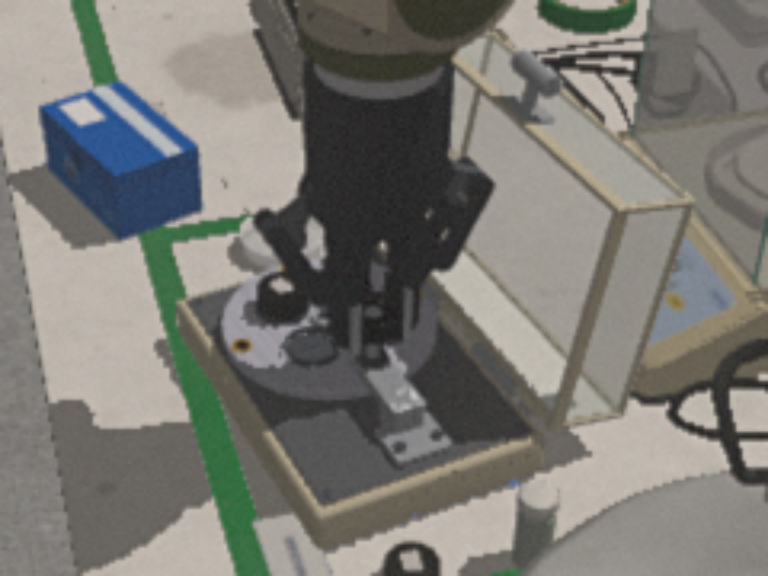

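View pics/w3.png

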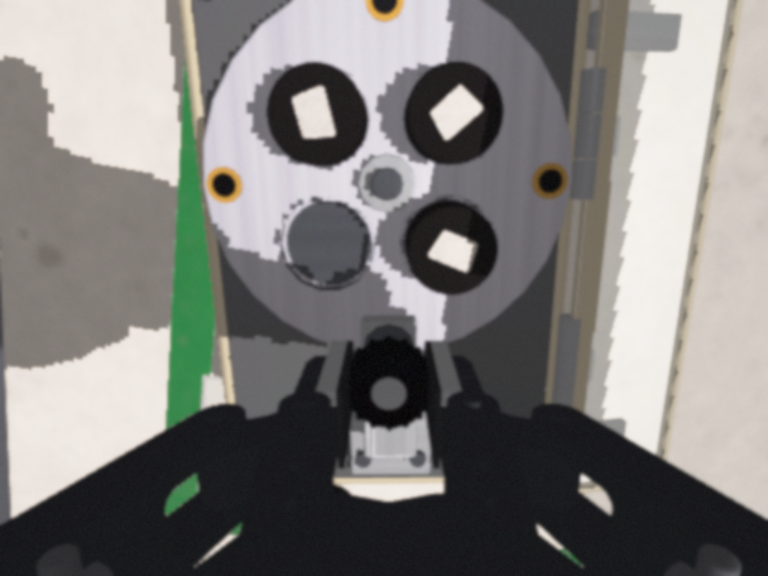

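The knob (388,385) is centred between the pads and visibly raised. The table is unturned, the cover is open, and the vial and mount are where they were.

```bash
python3 -c "
from rig import ctrl
print(ctrl.finish_job(), ctrl.sense()['force'])"
```

```text
the job is handed in; nothing more can be done
the job is handed in; nothing more can be done
```

The cover is open and the index plunger is pulled up to its stop, with the gripper still holding the knob, so you can turn the table by hand. I handed the job in at about 16.5 s of the 51 s allowed.

- **Cover:** I pinched the pull by its end faces, swung it to about 97° and let go. In the last side picture it leans back open with nothing touching it.
- **Plunger:** I gripped the knob along the instrument's x and lifted it. The wrist force followed the spring up to about 12.6 N. It then rose to 19 N and 29 N with almost no further travel, about 12.6 mm up, which is the stop. I eased off and held for a second; the reading stayed steady at 22 N with the height unchanged.
- **Table and bystanders:** The last pictures show the table unturned, and the vial and the loose mount undisturbed. The dish is partly hidden behind the gripper in the last side picture, but the arm never went near it. The fingertips are at about 70 mm, above the mounts on the table (62 mm), so these should pass under as it turns.
- **One small disagreement:** The grip opening read 23.2 mm on the 26 mm knob. I put this down to the pads giving and the knob's ribs, because the grip showed no slip.

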